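Clear the turntable's dust cover and hold it open

TASK

The dust cover's worn hinges no longer keep it up. First clear off what has been left on the shut cover, sorting it by type: both 45 adapters into the round bamboo dish and the record brush into the black tray; then lift the cover until it stands open at 35 degrees and keep holding it there, so that I have both hands free to take the record off. You finish while still holding the cover, and everything else stays where it stands.

Things in the scene. Friction and masses are not known exactly. Their poses are not given: they have to be found in the camera images.
- turntable: record player, fixed, under a smoked hinged cover. Origin: centre of its underside on the work surface; x to its back (hinge side, away from the robot), y to its left, z up. Wooden plinth 350 mm (x) by 430 mm (y), top at z = 88 mm. The shut cover is a hollow hood of 4 mm sheet; its flat top is at z = 145 mm, from x = -180 to 178 mm, y = -213 to 213 mm. The plinth's front face is at x = -175 mm
- cover: smoked dust cover. Origin: as cover_lip. Shut, its axes are the turntable's; its tilt is the opening angle (front edge up, at most 75 degrees). It turns about a level axis along y, 380 mm behind and 2 mm below its origin (turntable frame: x = 178, z = 90 mm). No spring, catch or useful friction: it falls shut from any angle. Mass 0.64 to 0.9 kg; 3 to 5 N upward at the lip carry it
- cover_lip (a point): middle of the lower front edge of the finger lip, moving with the cover. The lip is a dark strip 160 mm wide, 5 mm thick, standing out level 22 mm from the foot of the cover's front wall towards the robot. Shut, its underside is 92 mm above the work surface; below it is free space back to the plinth's face, 27 mm behind the lip's edge, so fingers leaning 30 to 45 degrees forward reach under it
- yellow_adapter: yellow plastic 45 adapter, a puck 38 mm in diameter, straight-sided to 11 mm, 14 mm high in all, 18 g. Origin: centre of its underside, z up. Starts on the cover's top
- metal_adapter: aluminium 45 adapter, a puck 38 mm in diameter, straight-sided to 8 mm, then a cone to 22 mm in diameter at 16 mm high, 45 g. Origin: centre of its underside, z up. Starts on the cover's top
- brush: record brush: grey pad 30 mm (x) by 100 mm (y) by 9 mm, under a wooden grip 18 mm (x) by 92 mm (y) that reaches up to 30 mm; 60 g. Origin: centre of its underside, long axis y, z up. Starts on the cover's top
- dish: round bamboo dish for the adapters, fixed, outer diameter 112 mm at the foot and 130 mm at the rim, 30 mm high, wall 4 mm, floor 5 mm thick. Origin: centre of its underside
- tray: black plastic tray for the brush, fixed, open on top, 110 mm (x) by 180 mm (y) outside, 30 mm high, walls and floor about 4 mm. Origin: centre of its underside, long axis y
- steel_cup: stainless steel drinking cup, 74 mm across, 88 mm high, standing on a bamboo coaster 8 mm thick; leave alone. Origin: centre of its underside
- cleaner: small amber bottle of record cleaner, 42 mm across, 115 mm high; leave alone. Origin: centre of its underside
- remote: black remote control lying flat, 165 by 44 by 17 mm; leave alone. Origin: centre of its underside, long axis x
- speed_lever_tip (a point): upper end of the small chrome speed lever on the plinth's front face (150 mm to the right of its middle, 42 to 79 mm high, standing out 15 mm); it tips sideways if knocked; leave alone

How it is judged:
By the outcome, as a careful person would: the job done as asked, in the order asked, and still so for the second after the job is handed in, while the arm keeps its last pose, push and grip.
It also fails if it takes over 72 s, if anything falls off the work surface, if the arm or the gripper's body presses on something with over 40 N, if the wrist force passes 120 N, or if a joint passes its speed limit or range.

ROBOT

A 7-joint arm with a two-finger parallel gripper is mounted at the origin on the work surface. World frame = base frame: x ahead of the robot, y to its left, z up, the work surface at z = 0. Lengths are in m, angles in degrees, forces in N, time in s.
With the tool pointing down it reaches from about 0.425 to 0.875 m from the base axis. Payload 4.7 kg.
Tool frame: the origin (TCP) lies at the very end of the fingers, on their centre line; the grasp point (between the pads) lies 19 mm behind it (env.grip_point_offset is the distance from the TCP to the grasp point, in m); z points along the fingers, y is the line along which they close (so a half turn about z gives the same grasp; the last joint's range is limited). The gripper opens to 87 mm and grips with 3 to 60 N. Pads are 19 mm wide; open, the fingers measure 117 mm over their backs; the gripper's body (75 mm by 190 mm) begins 51 mm behind the grasp point.
Start: joints at [69.907, 18.392, -4.016, 83.108, 1.295, 78.541, -3.26], TCP at [0.232, -0.607, 0.223] pointing down, gripper open.
Joint ranges: [-163.93, 163.93], [-17.29, 119.83], [-79.2, 71.16], [3.27, 140.29], [-89.18, 269.18], [5.43, 117.66], [-154.24, 154.24]. Speed limits (degrees/s): [147.25, 147.25, 180, 180, 180, 180, 180].

INTERFACE

Orientations are given as [roll, pitch, yaw] about the fixed x, y, z axes, in that order (R = Rz(yaw) Ry(pitch) Rx(roll)).
In Python, from cell import env gives the robot as it stands.
- The arm moves only by the tool jog_arm, never from a script. Its argument "motion" is a list of rows, each an object of numbers: "x", "y", "z": the shift along the tool's x, y, z in cm; "ax", "ay", "az": the turn, a rotation vector about the tool's x, y, z in degrees. In form: [{"x": .., "y": .., "z": .., "ax": .., "ay": .., "az": ..}, ...]. A call has exactly 5 rows; each row shifts and turns the commanded pose from where the row before left it, along the tool's axes as they then stand; what a row does not reach is not made up. A row lasts 1/10 s, in which the tool goes at most 50 mm and 8.59 degrees, less where a joint would pass 70% of its speed; a pose out of reach is approached as far as the arm can. A call is refused whole if a number of a shift passes 5 or a number of a turn 8.59, either way. A call with a gripper value outside its range is refused whole. "claw" is the gripper command: -1 is shut, 1 is fully open, values between are in proportion, set as the call begins (left out, the last holds). The fingers move at their own pace and stop on an object; "squeeze" is the grip in N (left out, the last holds). Time passes only in rows, so rows that do not move let the fingers close, or fill a call up. It gives the time, the measured TCP pose, the force, the opening and the grip force at its end, in the units of the state.
- env.get_obs(): the state, without advancing time (a new reading comes with each control period).
- env.read_camera(name): name is "side" or "top" or "wrist"; returns the picture (384x512x3 uint8, red, green, blue); there is no depth.
- env.camera_params(name): a dict with "fx", "fy", "cx", "cy" (pixels), "extrinsics" (4x4, takes a point from world to camera coordinates). Camera axes: x right, y up, looking along -z (the intrinsics and any distortion apply to the point x, -y, -z); pixel columns grow to the right and rows downward; lengths in m; the calibration is good to about 2 mm. A picture is of the moment at which its call begins: read the wrist's pose just before it. camera_params takes no time and is no camera call; for the wrist camera it gives the pose at the moment of the call.
- env.sign_off(): hands the job in; it is judged then, once.
The state is a dict: "time_s": time; "qpos": joint angles; "joint_velocities": joint speeds; "effort": joint torques, N m; "tool_pos": TCP position; "tool_rot": TCP orientation; "force": force on the tool from outside, world axes, zero at the start; "wrist_torque": the same for the moment, N m; "grip_width": finger opening in m; "grasp_force": force on a finger pad.
Only numpy, scipy, OpenCV 4.12 (cv2) and the standard library are available. Lean on these libraries where they do the work, as an engineer would, in place of code of your own. Each camera call takes 0.05 s, during which the arm holds its last target. There are 200 camera calls.

## Working session

There is one attempt and no reset: what is moved stays moved. The work goes in short steps, Python scripts to look and compute and a tool call to move; the robot and the scene stay as the last step left them, time stands still between calls to the robot, and variables do not carry over. Pictures are saved under pics/ and viewed, at most 10 in all, crops included, and the job is handed in when it is done.

Besides the shell and the picture viewer there is one more tool, called after ">>>" as name(argument=value, ...) on one line, values as JSON. jog_arm: Moves the arm, as the interface text tells. Its arguments: {"type":"object","properties":{"motion":{"type":"array"},"claw":{"type":"number"},"squeeze":{"type":"number"}},"required":["motion"]}

```bash
mkdir -p pics; ls; python3 - <<'E'
from cell import env
import cv2,numpy as np
o=env.get_obs();print({k:np.round(v,3).tolist() for k,v in o.items()}, env.grip_point_offset)
for n in ("top","side"):
    im=env.read_camera(n);cv2.imwrite(f"pics/{n}0.png",im[:,:,::-1])
    p=env.camera_params(n);print(n,{k:np.round(v,4).tolist() for k,v in p.items()})
E
```

```text
pics
{'time_s': 0.0, 'qpos': [69.907, 18.437, -4.016, 83.176, 1.299, 78.541, -3.26], 'joint_velocities': [-0.026, 0.019, -0.084, 0.139, -0.09, -0.063, 0.024], 'effort': [-0.0, -49.13, -0.404, -31.253, -0.064, 0.044, 0.0], 'tool_pos': [0.232, -0.607, 0.221], 'tool_rot': [-179.892, 0.01, 20.905], 'force': [-0.82, 0.331, -0.115], 'wrist_torque': [0.055, -0.044, -0.052], 'grasp_force': 0.0, 'grip_width': 0.087} 0.0187
top {'fx': 389.1139, 'fy': 389.1139, 'cx': 250.8684, 'cy': 187.4582, 'extrinsics': [[-0.0069, -1.0, 0.0057, -0.0083], [0.997, -0.0064, 0.0771, -0.6345], [-0.0771, 0.0062, 0.997, -1.1924], [0.0, 0.0, 0.0, 1.0]]}
side {'fx': 490.6389, 'fy': 490.6389, 'cx': 255.8148, 'cy': 186.6428, 'extrinsics': [[-0.9613, -0.2747, 0.0198, 0.5976], [0.1634, -0.5111, 0.8438, -0.189], [-0.2216, 0.8145, 0.5362, -1.3184], [0.0, 0.0, 0.0, 1.0]]}
```

View pics/top0.png

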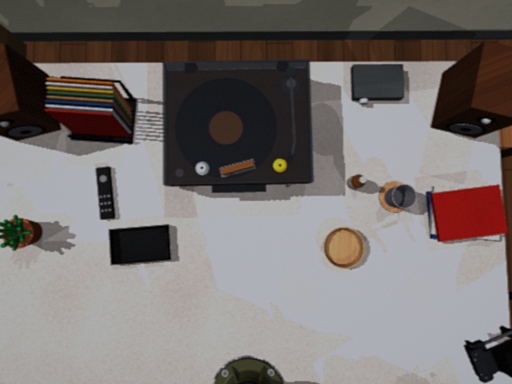

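View pics/side0.png

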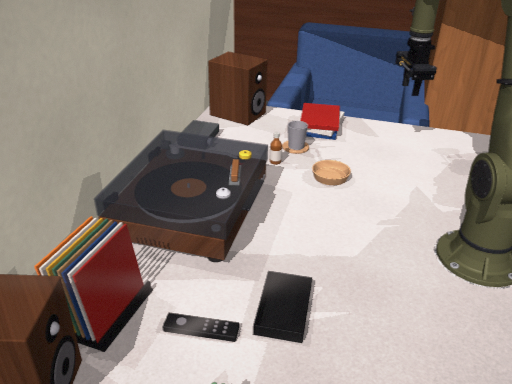

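The top view shows the metal adapter at (202,168), brush (237,167), yellow adapter (280,165), dish (344,247), tray (140,245) and lip (239,188). The bottle is at (357,182) and the cup at (397,196). The side view agrees with this: the cover is shut and the objects lie on its front half.

```bash
cat > h.py <<'E'
import numpy as np,cv2
from cell import env
from scipy.spatial.transform import Rotation as R
def ray(p,u,v):
    E=np.array(p["extrinsics"]);Rw=E[:3,:3].T;c=-Rw@E[:3,3]
    d=Rw@np.array([(u-p["cx"])/p["fx"],-(v-p["cy"])/p["fy"],-1.]);return c,d/np.linalg.norm(d)
def onz(p,u,v,z):
    c,d=ray(p,u,v);return c+d*(z-c[2])/d[2]
def proj(p,X):
    E=np.array(p["extrinsics"]);q=E[:3,:3]@X+E[:3,3]
    return np.array([p["cx"]-p["fx"]*q[0]/q[2],p["cy"]+p["fy"]*q[1]/q[2]])
def blob(im,lo,hi,roi):
    x0,y0,x1,y1=roi;h=cv2.cvtColor(im,cv2.COLOR_RGB2HSV)[y0:y1,x0:x1]
    m=cv2.inRange(h,np.array(lo),np.array(hi));m=cv2.morphologyEx(m,cv2.MORPH_CLOSE,np.ones((3,3)))
    cs,_=cv2.findContours(m,cv2.RETR_EXTERNAL,cv2.CHAIN_APPROX_NONE)
    c=max(cs,key=cv2.contourArea)+np.array([x0,y0]);return c
E
python3 - <<'E'
from h import *
im=cv2.imread("pics/top0.png")[:,:,::-1].copy();p=env.camera_params("top")
def rep(n,c,z):
    (u,v),s,a=cv2.minAreaRect(c);X=np.array([onz(p,*q[0],z)[:2] for q in c],np.float32)
    r=cv2.minAreaRect(X*1000);print(n,(round(u,1),round(v,1)),"rect mm",np.round(r[0],1),np.round(r[1],1),round(r[2],1))
rep("metal",blob(im,(0,0,120),(180,80,255),(190,155,215,180)),.155)
rep("yellow",blob(im,(20,120,120),(35,255,255),(268,152,292,178)),.158)
rep("brush",blob(im,(3,80,70),(20,255,255),(214,152,262,182)),.175)
rep("dish",blob(im,(5,70,60),(28,255,255),(315,215,372,275)),.03)
rep("tray",blob(im,(0,0,0),(180,255,60),(100,215,180,275)),.03)
rep("bottle",blob(im,(3,100,30),(20,255,255),(345,170,366,192)),.09)
rep("cover",blob(im,(0,0,0),(180,255,110),(155,64,320,183)),.145)
rep("lip",blob(im,(0,0,0),(180,255,60),(205,187,275,196)),.095)
b=cv2.resize(im[140:205,155:325],None,fx=4.7,fy=4.7,interpolation=cv2.INTER_CUBIC);b=cv2.convertScaleAbs(b,alpha=1.8)
cv2.imwrite("pics/crop1.png",b[:,:,::-1])
E
```

```text
metal (201.0, 168.0) rect mm [679.9 127.5] [33.9 28. ] 0.1
yellow (279.0, 165.0) rect mm [686.6 -90.8] [33.6 33.9] 89.4
brush (236.9, 166.7) rect mm [680.3  26.3] [17.7 90.7] 15.0
dish (343.5, 247.5) rect mm [ 446.9 -296.7] [126.7 125.2] 89.6
tray (139.6, 244.7) rect mm [460.1 330.6] [108.3 182.4] 4.4
bottle (356.6, 181.2) rect mm [ 646.2 -325.8] [35.7 31.2] 16.9
cover (237.0, 123.0) rect mm [812.   26.4] [469.7 342.4] 89.6
lip (238.5, 189.5) rect mm [623.2  24.4] [156.1  14.8] 89.6
```

View pics/crop1.png

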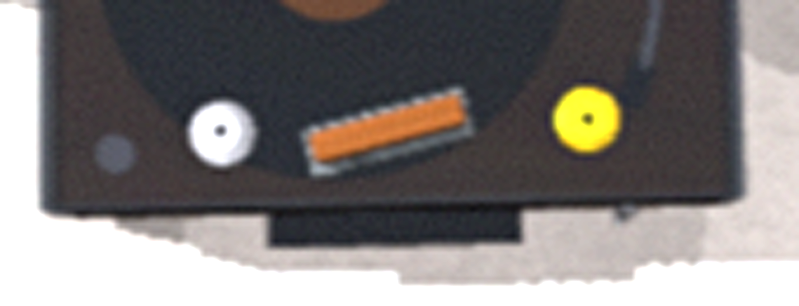

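The crop shows the adapter hubs at full-image (201.8,167.7) for metal and (280.1,165.1) for yellow. The brush lies at about 15° yaw. The lip's front corners are at (212,192.1) and (265.6,191.3), and the lever is at about (288,185).

```bash
python3 - <<'E'
from h import *
p=env.camera_params("top");f=lambda u,v,z:np.round(onz(p,u,v,z)[:2]*1000,1)
print("metal",f(201.8,167.7,.161),"yellow",f(280.1,165.1,.159))
print("lip front",f(212,192.1,.094),f(265.6,191.3,.094))
print("cover front foot",f(164.5,185,.145),f(312.5,181.5,.145))
s=env.camera_params("side");print("lip proj side",proj(s,[.615,.0244,.094]))
im=cv2.imread("pics/side0.png")[:,:,::-1].copy()
for n,lo,hi,roi,z in (("yellow",(20,120,120),(35,255,255),(236,146,255,164),.157),("metal",(0,0,130),(180,90,255),(214,184,234,202),.155),("brush",(3,80,70),(20,255,255),(226,156,244,186),.17)):
    c=blob(im,lo,hi,roi);m=cv2.moments(c);u,v=m["m10"]/m["m00"],m["m01"]/m["m00"];print(n,u,v,np.round(onz(s,u,v,z)*1000,1))
E
```

```text
metal [679.9 124.6] yellow [686.2 -93.8]
lip front [616.1 102.4] [617.4 -55.4]
cover front foot [633.6 231.3] [ 640.9 -185.9]
lip proj side [256.35357814 194.30145447]
yellow 244.67908902691508 154.05797101449275 [682.2 -81.  157. ]
metal 222.43203883495147 192.63268608414236 [677.1 133.2 155. ]
brush 234.56499356499356 169.88931788931788 [675.3  36.9 170. ]
```

```bash
python3 - <<'E'
from h import *
p=env.camera_params("top");s=env.camera_params("side")
def tri(a,b):
    c1,d1=ray(p,*a);c2,d2=ray(s,*b);A=np.c_[d1,-d2];t=np.linalg.lstsq(A,c2-c1,rcond=None)[0]
    P,Q=c1+t[0]*d1,c2+t[1]*d2;return np.round((P+Q)/2*1000,1),np.round((P-Q)*1000,1)
print("yellow",tri((280.1,165.1),(244.7,154.0)));print("metal",tri((201.8,167.7),(222.4,192.6)));print("brush",tri((236.9,166.7),(234.6,169.9)))
im=cv2.imread("pics/side0.png")[:,:,::-1].copy()
c=blob(im,(5,70,60),(28,255,255),(305,155,360,192));print("dish side",cv2.boundingRect(c),np.round(onz(s,331.3,171,.03)*1000,1))
print("dish rim proj",[np.round(proj(s,[.4469+.065*np.cos(a),-.2967+.065*np.sin(a),.03]),1).tolist() for a in np.linspace(0,np.pi*1.5,4)])
E
```

```text
yellow (array([686.9, -94.7, 149.3]), array([1.1, 0.3, 0.1]))
metal (array([680.7, 125.7, 149.9]), array([1.4, 0.3, 0.2]))
brush (array([680.3,  26.4, 163.5]), array([3.1, 0.7, 0.4]))
dish side (312, 160, 39, 25) [ 441.7 -280.6   30. ]
dish rim proj [[311.3, 165.4], [327.5, 178.1], [350.0, 171.5], [333.3, 159.4]]
```

>>> jog_arm(motion=[{"x": 5,"y": 0,"z": -2,"az": -8.5},{"x": 5,"y": -2,"z": -2,"az": -8.5},{"x": 4,"y": -3,"z": 0,"az": -8.5},{"x": 4,"y": -3,"z": 0,"az": -8.5},{"x": 3,"y": -3,"z": 0,"az": -8.5}])

```text
$.motion[0]: bad value
```

```bash
cat >> h.py <<'E'
def plan(*wps, start=None):
    """wps: (xyz, rpy, rows). prints rows in tool axes (cm, deg)"""
    o=env.get_obs();P,Q=(np.array(o["tool_pos"]),R.from_euler("xyz",o["tool_rot"],degrees=True)) if start is None else (np.array(start[0],float),R.from_euler("xyz",start[1],degrees=True))
    for x,e,n in wps:
        T=R.from_euler("xyz",e,degrees=True);w=(Q.inv()*T).as_rotvec(degrees=True);d=(np.array(x)-P)/n
        print(n,"rows |d|cm",round(np.linalg.norm(d)*100,2),"turn/row",np.round(w/n,2))
        for i in range(n):
            print("  ",np.round(Q.inv().apply(d)*100,2).tolist());Q=Q*R.from_rotvec(w/n,degrees=True)
        P=np.array(x,float);Q=T
def st():
    o=env.get_obs();print({k:np.round(o[k],4).tolist() for k in("time_s","tool_pos","tool_rot","qpos","force","grip_width","grasp_force")})
E
python3 -c "
from h import *
plan(([.655,.026,.30],[180,0,105],20))"
```

```text
20 rows |d|cm 3.83 turn/row [-0.  -0.  -4.2]
   [3.11, -2.2, -0.39]
   [3.26, -1.97, -0.39]
   [3.39, -1.72, -0.39]
   [3.51, -1.47, -0.39]
   [3.61, -1.21, -0.39]
   [3.69, -0.94, -0.39]
   [3.75, -0.67, -0.39]
   [3.79, -0.39, -0.39]
   [3.81, -0.11, -0.39]
   [3.8, 0.17, -0.39]
   [3.78, 0.45, -0.39]
   [3.74, 0.72, -0.39]
   [3.67, 0.99, -0.39]
   [3.59, 1.26, -0.39]
   [3.49, 1.52, -0.39]
   [3.37, 1.77, -0.39]
   [3.23, 2.02, -0.39]
   [3.07, 2.25, -0.39]
   [2.9, 2.47, -0.39]
   [2.71, 2.67, -0.39]
```

>>> jog_arm(motion=[{"x": 3.11,"y": -2.2,"z": -0.4,"ax": 0,"ay": 0,"az": -4.2},{"x": 3.26,"y": -1.97,"z": -0.4,"ax": 0,"ay": 0,"az": -4.2},{"x": 3.39,"y": -1.72,"z": -0.4,"ax": 0,"ay": 0,"az": -4.2},{"x": 3.51,"y": -1.47,"z": -0.4,"ax": 0,"ay": 0,"az": -4.2},{"x": 3.61,"y": -1.21,"z": -0.4,"ax": 0,"ay": 0,"az": -4.2}], claw=0)

```text
time_s: 0.6
tool_pos: [0.3382, -0.4475, 0.2423]
tool_rot: [-180.0, 0.0, 42.1]
force: [1.4, -0.4, 0.0]
grip_width: 0.055
grasp_force: 0.0
```

>>> jog_arm(motion=[{"x": 3.69,"y": -0.94,"z": -0.4,"ax": 0,"ay": 0,"az": -4.2},{"x": 3.75,"y": -0.67,"z": -0.4,"ax": 0,"ay": 0,"az": -4.2},{"x": 3.79,"y": -0.39,"z": -0.4,"ax": 0,"ay": 0,"az": -4.2},{"x": 3.81,"y": -0.11,"z": -0.4,"ax": 0,"ay": 0,"az": -4.2},{"x": 3.8,"y": 0.17,"z": -0.4,"ax": 0,"ay": 0,"az": -4.2}])

```text
time_s: 1.1
tool_pos: [0.4441, -0.2893, 0.2624]
tool_rot: [-180.0, 0.0, 63.1]
force: [0.7, 0.0, 0.4]
grip_width: 0.0434
grasp_force: 0.0
```

>>> jog_arm(motion=[{"x": 3.78,"y": 0.45,"z": -0.4,"ax": 0,"ay": 0,"az": -4.2},{"x": 3.74,"y": 0.72,"z": -0.4,"ax": 0,"ay": 0,"az": -4.2},{"x": 3.67,"y": 0.99,"z": -0.4,"ax": 0,"ay": 0,"az": -4.2},{"x": 3.59,"y": 1.26,"z": -0.4,"ax": 0,"ay": 0,"az": -4.2},{"x": 3.49,"y": 1.52,"z": -0.4,"ax": 0,"ay": 0,"az": -4.2}])

```text
time_s: 1.6
tool_pos: [0.55, -0.1315, 0.2824]
tool_rot: [-180.0, 0.0, 84.1]
force: [0.2, -0.2, -0.4]
grip_width: 0.0435
grasp_force: 0.0
```

>>> jog_arm(motion=[{"x": 3.37,"y": 1.77,"z": -0.4,"ax": 0,"ay": 0,"az": -4.2},{"x": 3.23,"y": 2.02,"z": -0.4,"ax": 0,"ay": 0,"az": -4.2},{"x": 3.07,"y": 2.25,"z": -0.4,"ax": 0,"ay": 0,"az": -4.2},{"x": 2.9,"y": 2.47,"z": -0.4,"ax": 0,"ay": 0,"az": -4.2},{"x": 2.71,"y": 2.67,"z": -0.4,"ax": 0,"ay": 0,"az": -4.2}])

```text
time_s: 2.1
tool_pos: [0.6563, 0.0262, 0.3021]
tool_rot: [-179.9, 0.0, 105.0]
force: [1.4, -0.6, -0.2]
grip_width: 0.0436
grasp_force: 0.0
```

```bash
python3 - <<'E'
from h import *
st();p=env.camera_params("wrist");im=env.read_camera("wrist");cv2.imwrite("pics/w1.png",im[:,:,::-1])
np.save("w1.npy",p,allow_pickle=True);print({k:np.round(v,3).tolist() for k,v in p.items()})
for n,X in (("metal",[.6799,.1246,.161]),("yellow",[.6862,-.0938,.159]),("brush",[.6803,.0263,.175])):print(n,proj(p,X))
E
```

```text
{'time_s': 2.1, 'tool_pos': [0.6563, 0.0262, 0.3021], 'tool_rot': [-179.9482, 0.0036, 105.0457], 'qpos': [23.6505, 22.2228, -39.2976, 73.512, 13.8664, 89.0251, 1.2942], 'force': [1.4005, -0.649, -0.1671], 'grip_width': 0.0436, 'grasp_force': 0.0}
{'fx': 319.629, 'fy': 319.629, 'cx': 260.164, 'cy': 190.098, 'extrinsics': [[0.965, 0.261, -0.001, -0.64], [-0.249, 0.92, -0.301, 0.2], [-0.078, 0.291, 0.954, -0.424], [0.0, 0.0, 0.0, 1.0]]}
metal [314.81910586  82.64223306]
yellow [258.59032262 285.45206083]
brush [285.37984851 188.20045549]
```

View pics/w1.png

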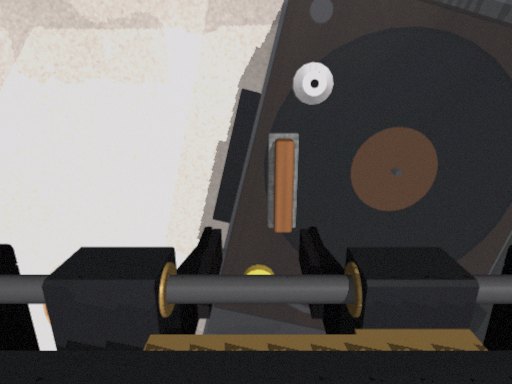

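The wrist view shows the metal hub at (314,83) and the brush grip spanning (276–293, 140–232), parallel to the tool. The lip's front edge runs from (243,91) to (214,219). All of this agrees with the top-camera positions.

```bash
python3 - <<'E'
from h import *
p=np.load("w1.npy",allow_pickle=True).item();f=lambda u,v,z:np.round(onz(p,u,v,z)[:2]*1000,1)
print("metal",f(314.5,83.5,.161));print("lip",f(243,91,.097),f(214,219,.097))
im=cv2.imread("pics/w1.png")[:,:,::-1].copy()
c=blob(im,(3,110,70),(20,255,255),(265,130,305,240));X=np.array([onz(p,*q[0],.174)[:2] for q in c],np.float32);print("brush",cv2.minAreaRect(X*1000))
plan(([.681,.0265,.22],[180,0,105],3),([.681,.0265,.157],[180,0,105],2))
E
```

```text
metal [679.9 123.8]
lip [616.2  99.6] [618.7 -56.8]
brush ((678.2810668945312, 26.02137565612793), (17.53458023071289, 92.21206665039062), 15.032963752746582)
3 rows |d|cm 2.85 turn/row [ 0.05 -0.12  0.22]
   [-0.47, 0.66, 2.73]
   [-0.47, 0.66, 2.73]
   [-0.46, 0.66, 2.73]
2 rows |d|cm 3.15 turn/row [0. 0. 0.]
   [0.0, -0.0, 3.15]
   [0.0, -0.0, 3.15]
```

>>> jog_arm(motion=[{"x": -0.2,"y": 0.75,"z": 3.4,"ax": 0,"ay": 0,"az": 0},{"x": -0.2,"y": 0.75,"z": 3.4,"ax": 0,"ay": 0,"az": 0},{"x": -0.2,"y": 0.74,"z": 3.2,"ax": 0,"ay": 0,"az": 0},{"x": 0,"y": 0,"z": 2.4,"ax": 0,"ay": 0,"az": 0},{"x": 0,"y": 0,"z": 1.9,"ax": 0,"ay": 0,"az": 0}])

```text
time_s: 2.65
tool_pos: [0.6778, 0.0247, 0.1566]
tool_rot: [-179.8, -0.0, 104.9]
force: [-0.0, 1.3, 0.1]
grip_width: 0.0437
grasp_force: 0.0
```

>>> jog_arm(motion=[{"x": 0,"y": 0,"z": 0,"ax": 0,"ay": 0,"az": 0},{"x": 0,"y": 0,"z": 0,"ax": 0,"ay": 0,"az": 0},{"x": 0,"y": 0,"z": 0,"ax": 0,"ay": 0,"az": 0},{"x": 0,"y": 0,"z": 0,"ax": 0,"ay": 0,"az": 0},{"x": 0,"y": 0,"z": 0,"ax": 0,"ay": 0,"az": 0}], claw=-1, squeeze=15)

```text
time_s: 3.15
tool_pos: [0.6797, 0.0253, 0.1612]
tool_rot: [179.9, 0.0, 104.9]
force: [-0.8, 0.4, 3.3]
grip_width: 0.0181
grasp_force: 15.0
```

```bash
python3 - <<'E'
from h import *
e=[180,0,94.4]
plan(([.67,.03,.24],[180,0,105],2),([.46,.331,.20],e,9),([.46,.331,.04],e,4))
E
```

```text
2 rows |d|cm 3.98 turn/row [ 0.07  0.02 -0.05]
   [0.35, -0.4, -3.94]
   [0.35, -0.4, -3.94]
9 rows |d|cm 4.1 turn/row [-0.   -0.    1.18]
   [3.83, -1.39, 0.44]
   [3.81, -1.47, 0.44]
   [3.77, -1.54, 0.44]
   [3.74, -1.62, 0.44]
   [3.71, -1.7, 0.44]
   [3.67, -1.77, 0.44]
   [3.63, -1.85, 0.44]
   [3.6, -1.92, 0.44]
   [3.56, -2.0, 0.44]
4 rows |d|cm 4.0 turn/row [0. 0. 0.]
   [0.0, -0.0, 4.0]
   [0.0, -0.0, 4.0]
   [0.0, -0.0, 4.0]
   [0.0, -0.0, 4.0]
```

>>> jog_arm(motion=[{"x": 0,"y": 0,"z": -3.0,"ax": 0,"ay": 0,"az": 0},{"x": 0.7,"y": -0.8,"z": -4.9,"ax": 0,"ay": 0,"az": 0},{"x": 3.83,"y": -1.39,"z": 0.44,"ax": 0,"ay": 0,"az": 1.18},{"x": 3.81,"y": -1.47,"z": 0.44,"ax": 0,"ay": 0,"az": 1.18},{"x": 3.77,"y": -1.54,"z": 0.44,"ax": 0,"ay": 0,"az": 1.18}])

```text
time_s: 3.65
tool_pos: [0.599, 0.1315, 0.226]
tool_rot: [179.9, 0.0, 101.3]
force: [0.3, 0.7, -0.7]
grip_width: 0.0181
grasp_force: 15.0
```

>>> jog_arm(motion=[{"x": 3.74,"y": -1.62,"z": 0.44,"ax": 0,"ay": 0,"az": 1.18},{"x": 3.71,"y": -1.7,"z": 0.44,"ax": 0,"ay": 0,"az": 1.18},{"x": 3.67,"y": -1.77,"z": 0.44,"ax": 0,"ay": 0,"az": 1.18},{"x": 3.63,"y": -1.85,"z": 0.44,"ax": 0,"ay": 0,"az": 1.18},{"x": 3.6,"y": -1.92,"z": 0.44,"ax": 0,"ay": 0,"az": 1.18}])

```text
time_s: 4.15
tool_pos: [0.4824, 0.299, 0.2036]
tool_rot: [179.9, 0.0, 95.4]
force: [0.1, 0.2, -1.4]
grip_width: 0.0176
grasp_force: 15.0
```

>>> jog_arm(motion=[{"x": 3.56,"y": -2.0,"z": 0.44,"ax": 0,"ay": 0,"az": 1.18},{"x": 0,"y": 0,"z": 4,"ax": 0,"ay": 0,"az": 0},{"x": 0,"y": 0,"z": 4,"ax": 0,"ay": 0,"az": 0},{"x": 0,"y": 0,"z": 3,"ax": 0,"ay": 0,"az": 0},{"x": 0,"y": 0,"z": 0,"ax": 0,"ay": 0,"az": 0}])

```text
time_s: 4.65
tool_pos: [0.4574, 0.3291, 0.085]
tool_rot: [-179.6, 0.2, 94.3]
force: [-0.8, -0.4, -0.5]
grip_width: 0.0179
grasp_force: 15.0
```

```bash
python3 - <<'E'
from h import *
st();im=env.read_camera("side");cv2.imwrite("pics/s2.png",cv2.resize(im[200:360,200:400],None,fx=3,fy=3)[:,:,::-1])
E
```

```text
{'time_s': 4.65, 'tool_pos': [0.4574, 0.3291, 0.085], 'tool_rot': [-179.6001, 0.2126, 94.3079], 'qpos': [0.6271, 20.5447, -45.9052, 103.1367, 16.2377, 63.6452, -46.571], 'force': [-0.7801, -0.426, -0.4799], 'grip_width': 0.0179, 'grasp_force': 14.9984}
```

View pics/s2.png

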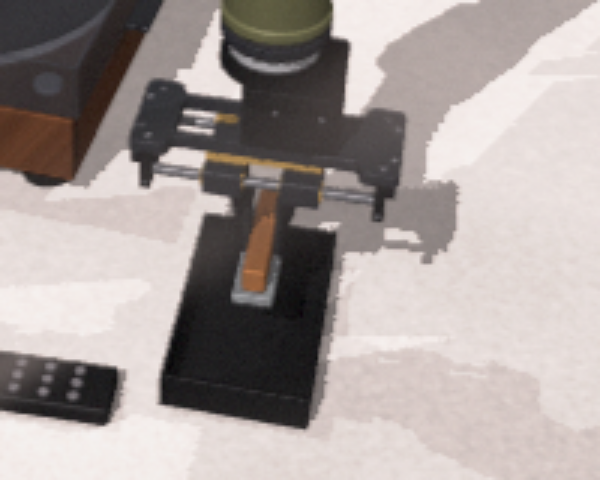

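The brush is held and aligned above the tray, at crop (255,270). I'll lower it and release.

>>> jog_arm(motion=[{"x": 0,"y": 0.2,"z": 2.5,"ax": 0,"ay": 0,"az": 0},{"x": 0,"y": 0,"z": 2,"ax": 0,"ay": 0,"az": 0},{"x": 0,"y": 0,"z": 1,"ax": 0,"ay": 0,"az": 0},{"x": 0,"y": 0,"z": 0.4,"ax": 0,"ay": 0,"az": 0},{"x": 0,"y": 0,"z": 0,"ax": 0,"ay": 0,"az": 0}])

```text
time_s: 5.2
tool_pos: [0.4626, 0.3319, 0.0308]
tool_rot: [179.9, -0.0, 94.3]
force: [0.6, 0.4, -0.8]
grip_width: 0.0179
grasp_force: 15.0
```

>>> jog_arm(motion=[{"x": 0,"y": 0,"z": 0.4,"ax": 0,"ay": 0,"az": 0},{"x": 0,"y": 0,"z": 0.3,"ax": 0,"ay": 0,"az": 0},{"x": 0,"y": 0,"z": 0.2,"ax": 0,"ay": 0,"az": 0},{"x": 0,"y": 0,"z": 0,"ax": 0,"ay": 0,"az": 0},{"x": 0,"y": 0,"z": 0,"ax": 0,"ay": 0,"az": 0}])

```text
time_s: 5.7
tool_pos: [0.4621, 0.3314, 0.0208]
tool_rot: [-180.0, 0.0, 94.3]
force: [-0.5, -0.5, -1.2]
grip_width: 0.0178
grasp_force: 15.0
```

>>> jog_arm(motion=[{"x": 0,"y": 0,"z": 0,"ax": 0,"ay": 0,"az": 0},{"x": 0,"y": 0,"z": 0,"ax": 0,"ay": 0,"az": 0},{"x": 0,"y": 0,"z": 0,"ax": 0,"ay": 0,"az": 0},{"x": 0,"y": 0,"z": 0,"ax": 0,"ay": 0,"az": 0},{"x": 0,"y": 0,"z": -2,"ax": 0,"ay": 0,"az": 0}], claw=0)

```text
time_s: 6.2
tool_pos: [0.4604, 0.3299, 0.0387]
tool_rot: [-179.7, 0.1, 94.3]
force: [1.0, 0.3, 0.5]
grip_width: 0.0421
grasp_force: 0.0
```

>>> jog_arm(motion=[{"x": 0,"y": 0,"z": -4.5,"ax": 0,"ay": 0,"az": 0},{"x": 0,"y": 0,"z": -4.5,"ax": 0,"ay": 0,"az": 0},{"x": 0,"y": 0,"z": -4.5,"ax": 0,"ay": 0,"az": 0},{"x": 0,"y": 0,"z": -4.5,"ax": 0,"ay": 0,"az": 0},{"x": 0,"y": 0,"z": 0,"ax": 0,"ay": 0,"az": 0}], claw=0.3)

```text
time_s: 6.7
tool_pos: [0.4647, 0.3343, 0.2277]
tool_rot: [179.4, -0.3, 94.3]
force: [0.4, 0.3, -0.4]
grip_width: 0.0564
grasp_force: 0.0
```

```bash
python3 - <<'E'
from h import *
st();p=env.camera_params("wrist");im=env.read_camera("wrist")
c=blob(im,(3,110,50),(20,255,255),(0,0,512,250));X=np.array([onz(p,*q[0],.034)[:2] for q in c],np.float32);print("brush",cv2.minAreaRect(X*1000))
e=[180,0,90]
plan(([.68,.124,.20],e,8),([.68,.124,.149],e,3))
E
```

```text
{'time_s': 6.7, 'tool_pos': [0.4647, 0.3343, 0.2277], 'tool_rot': [179.3932, -0.2804, 94.2888], 'qpos': [3.7121, 13.2799, -48.5897, 93.3037, 10.3459, 77.3694, -41.9907], 'force': [0.3583, 0.2956, -0.3718], 'grip_width': 0.0564, 'grasp_force': 0.0}
brush ((461.26751708984375, 331.72021484375), (16.589326858520508, 91.31403350830078), 4.510899066925049)
8 rows |d|cm 3.77 turn/row [ 0.04 -0.02  0.54]
   [-2.81, 2.5, 0.31]
   [-2.78, 2.53, 0.31]
   [-2.76, 2.55, 0.31]
   [-2.74, 2.58, 0.31]
   [-2.71, 2.61, 0.31]
   [-2.69, 2.63, 0.31]
   [-2.66, 2.66, 0.31]
   [-2.64, 2.68, 0.31]
3 rows |d|cm 1.7 turn/row [0. 0. 0.]
   [0.0, -0.0, 1.7]
   [0.0, -0.0, 1.7]
   [0.0, -0.0, 1.7]
```

The brush lies flat and centred in the tray. Next is the metal adapter.

>>> jog_arm(motion=[{"x": -2.8,"y": 2.5,"z": 0.3,"ax": 0,"ay": 0,"az": 0.54},{"x": -2.8,"y": 2.53,"z": 0.3,"ax": 0,"ay": 0,"az": 0.54},{"x": -2.76,"y": 2.55,"z": 0.3,"ax": 0,"ay": 0,"az": 0.54},{"x": -2.74,"y": 2.6,"z": 0.3,"ax": 0,"ay": 0,"az": 0.54},{"x": -2.7,"y": 2.6,"z": 0.3,"ax": 0,"ay": 0,"az": 0.54}])

```text
time_s: 7.25
tool_pos: [0.5976, 0.1991, 0.2037]
tool_rot: [-179.9, 0.1, 91.6]
force: [0.6, -0.1, -0.2]
grip_width: 0.0569
grasp_force: 0.0
```

>>> jog_arm(motion=[{"x": -2.7,"y": 2.6,"z": 0.3,"ax": 0,"ay": 0,"az": 0.54},{"x": -2.66,"y": 2.66,"z": 0.3,"ax": 0,"ay": 0,"az": 0.54},{"x": -2.64,"y": 2.7,"z": 0.3,"ax": 0,"ay": 0,"az": 0.54},{"x": 0,"y": 0,"z": 0,"ax": 0,"ay": 0,"az": 0},{"x": 0,"y": 0,"z": 0,"ax": 0,"ay": 0,"az": 0}])

```text
time_s: 7.75
tool_pos: [0.678, 0.121, 0.1942]
tool_rot: [-179.8, 0.0, 89.8]
force: [-1.3, 0.7, -1.0]
grip_width: 0.0565
grasp_force: 0.0
```

```bash
python3 - <<'E'
from h import *
st();plan(([.68,.124,.149],[180,0,90],3))
E
```

```text
{'time_s': 7.75, 'tool_pos': [0.678, 0.121, 0.1942], 'tool_rot': [-179.779, 0.0081, 89.848], 'qpos': [14.4322, 28.6717, -38.2785, 77.8228, 17.5149, 79.6555, -23.7264], 'force': [-1.2903, 0.7265, -0.9693], 'grip_width': 0.0565, 'grasp_force': 0.0}
3 rows |d|cm 1.51 turn/row [-0.07  0.   -0.05]
   [0.1, 0.07, 1.51]
   [0.1, 0.07, 1.51]
   [0.1, 0.07, 1.51]
```

>>> jog_arm(motion=[{"x": 0.2,"y": 0.1,"z": 2,"ax": 0,"ay": 0,"az": 0},{"x": 0,"y": 0,"z": 1.5,"ax": 0,"ay": 0,"az": 0},{"x": 0,"y": 0,"z": 0.8,"ax": 0,"ay": 0,"az": 0},{"x": 0,"y": 0,"z": 0,"ax": 0,"ay": 0,"az": 0},{"x": 0,"y": 0,"z": 0,"ax": 0,"ay": 0,"az": 0}])

```text
time_s: 8.25
tool_pos: [0.6793, 0.1245, 0.154]
tool_rot: [180.0, 0.0, 90.0]
force: [0.6, 0.8, -0.1]
grip_width: 0.0568
grasp_force: 0.0
```

>>> jog_arm(motion=[{"x": 0,"y": 0,"z": 0.3,"ax": 0,"ay": 0,"az": 0},{"x": 0,"y": 0,"z": 0.2,"ax": 0,"ay": 0,"az": 0},{"x": 0,"y": 0,"z": 0.0,"ax": 0,"ay": 0,"az": 0},{"x": 0,"y": 0,"z": 0,"ax": 0,"ay": 0,"az": 0},{"x": 0,"y": 0,"z": 0,"ax": 0,"ay": 0,"az": 0}])

```text
time_s: 8.75
tool_pos: [0.6795, 0.1242, 0.149]
tool_rot: [180.0, 0.0, 90.0]
force: [0.2, -0.9, -0.5]
grip_width: 0.0567
grasp_force: 0.0
```

>>> jog_arm(motion=[{"x": 0,"y": 0,"z": 0,"ax": 0,"ay": 0,"az": 0},{"x": 0,"y": 0,"z": 0,"ax": 0,"ay": 0,"az": 0},{"x": 0,"y": 0,"z": 0,"ax": 0,"ay": 0,"az": 0},{"x": 0,"y": 0,"z": 0,"ax": 0,"ay": 0,"az": 0},{"x": 0,"y": 0,"z": 0,"ax": 0,"ay": 0,"az": 0}], claw=-1, squeeze=15)

```text
time_s: 9.25
tool_pos: [0.6795, 0.1242, 0.1488]
tool_rot: [180.0, 0.0, 90.0]
force: [0.7, -0.8, -0.2]
grip_width: 0.0366
grasp_force: 15.0
```

```bash
python3 - <<'E'
from h import *
st();e=[180,0,90]
plan(([.68,.124,.228],e,2),([.447,-.275,.18],e,10),start=([.680,.124,.148],e))
E
```

```text
{'time_s': 9.25, 'tool_pos': [0.6795, 0.1242, 0.1488], 'tool_rot': [179.9955, 0.0058, 89.9612], 'qpos': [14.1072, 30.3442, -37.7724, 80.9199, 18.6885, 75.0392, -24.6941], 'force': [0.6509, -0.7763, -0.2441], 'grip_width': 0.0366, 'grasp_force': 14.9976}
2 rows |d|cm 4.0 turn/row [0. 0. 0.]
   [0.0, 0.0, -4.0]
   [0.0, 0.0, -4.0]
10 rows |d|cm 4.65 turn/row [0. 0. 0.]
   [-3.99, -2.33, 0.48]
   [-3.99, -2.33, 0.48]
   [-3.99, -2.33, 0.48]
   [-3.99, -2.33, 0.48]
   [-3.99, -2.33, 0.48]
   [-3.99, -2.33, 0.48]
   [-3.99, -2.33, 0.48]
   [-3.99, -2.33, 0.48]
   [-3.99, -2.33, 0.48]
   [-3.99, -2.33, 0.48]
```

>>> jog_arm(motion=[{"x": 0,"y": 0,"z": -3,"ax": 0,"ay": 0,"az": 0},{"x": 0,"y": 0,"z": -4,"ax": 0,"ay": 0,"az": 0},{"x": -4,"y": -2.33,"z": 0.4,"ax": 0,"ay": 0,"az": 0},{"x": -4,"y": -2.33,"z": 0.4,"ax": 0,"ay": 0,"az": 0},{"x": -4,"y": -2.33,"z": 0.4,"ax": 0,"ay": 0,"az": 0}])

```text
time_s: 9.75
tool_pos: [0.6086, 0.0034, 0.2067]
tool_rot: [180.0, 0.0, 90.0]
force: [0.3, -0.9, -0.8]
grip_width: 0.0367
grasp_force: 15.0
```

>>> jog_arm(motion=[{"x": -4,"y": -2.33,"z": 0.4,"ax": 0,"ay": 0,"az": 0},{"x": -4,"y": -2.33,"z": 0.4,"ax": 0,"ay": 0,"az": 0},{"x": -4,"y": -2.33,"z": 0.4,"ax": 0,"ay": 0,"az": 0},{"x": -4,"y": -2.33,"z": 0.4,"ax": 0,"ay": 0,"az": 0},{"x": -4,"y": -2.33,"z": 0.4,"ax": 0,"ay": 0,"az": 0}])

```text
time_s: 10.25
tool_pos: [0.4916, -0.1971, 0.1869]
tool_rot: [180.0, 0.0, 90.0]
force: [0.4, -0.3, -1.0]
grip_width: 0.0366
grasp_force: 15.0
```

>>> jog_arm(motion=[{"x": -4,"y": -2.33,"z": 0.4,"ax": 0,"ay": 0,"az": 0},{"x": -4,"y": -2.33,"z": 0.4,"ax": 0,"ay": 0,"az": 0},{"x": 0,"y": 0,"z": 4,"ax": 0,"ay": 0,"az": 0},{"x": 0,"y": 0,"z": 4,"ax": 0,"ay": 0,"az": 0},{"x": 0,"y": 0,"z": 2,"ax": 0,"ay": 0,"az": 0}])

```text
time_s: 10.75
tool_pos: [0.4439, -0.275, 0.0757]
tool_rot: [-179.8, -0.1, 89.9]
force: [-0.5, 0.5, -0.4]
grip_width: 0.0367
grasp_force: 15.0
```

>>> jog_arm(motion=[{"x": 0,"y": 0,"z": 0,"ax": 0,"ay": 0,"az": 0},{"x": 0,"y": 0,"z": 0,"ax": 0,"ay": 0,"az": 0},{"x": 0,"y": 0,"z": 0,"ax": 0,"ay": 0,"az": 0},{"x": 0,"y": 0,"z": 0,"ax": 0,"ay": 0,"az": 0},{"x": 0,"y": 0,"z": 0,"ax": 0,"ay": 0,"az": 0}])

```text
time_s: 11.25
tool_pos: [0.4469, -0.2761, 0.08]
tool_rot: [179.9, 0.1, 90.0]
force: [0.1, 0.4, -0.7]
grip_width: 0.0362
grasp_force: 15.0
```

>>> jog_arm(motion=[{"x": 0,"y": 0,"z": 2.5,"ax": 0,"ay": 0,"az": 0},{"x": 0,"y": 0,"z": 2.2,"ax": 0,"ay": 0,"az": 0},{"x": 0,"y": 0,"z": 1.4,"ax": 0,"ay": 0,"az": 0},{"x": 0,"y": 0,"z": 0.6,"ax": 0,"ay": 0,"az": 0},{"x": 0,"y": 0,"z": 0,"ax": 0,"ay": 0,"az": 0}])

```text
time_s: 11.75
tool_pos: [0.446, -0.2754, 0.0114]
tool_rot: [-180.0, -0.0, 90.0]
force: [-0.4, 0.4, -1.2]
grip_width: 0.0369
grasp_force: 15.0
```

>>> jog_arm(motion=[{"x": 0,"y": 0,"z": 0,"ax": 0,"ay": 0,"az": 0},{"x": 0,"y": 0,"z": 0,"ax": 0,"ay": 0,"az": 0},{"x": 0,"y": 0,"z": 0,"ax": 0,"ay": 0,"az": 0},{"x": 0,"y": 0,"z": 0,"ax": 0,"ay": 0,"az": 0},{"x": 0,"y": 0,"z": 0,"ax": 0,"ay": 0,"az": 0}], claw=0.04)

```text
time_s: 12.25
tool_pos: [0.4463, -0.2758, 0.0121]
tool_rot: [180.0, 0.0, 90.0]
force: [0.4, 0.2, -0.2]
grip_width: 0.0452
grasp_force: 0.0
```

>>> jog_arm(motion=[{"x": 0,"y": 0,"z": -2,"ax": 0,"ay": 0,"az": 0},{"x": 0,"y": 0,"z": -4.5,"ax": 0,"ay": 0,"az": 0},{"x": 0,"y": 0,"z": -4.5,"ax": 0,"ay": 0,"az": 0},{"x": 0,"y": 0,"z": -4.5,"ax": 0,"ay": 0,"az": 0},{"x": 0,"y": 0,"z": -4,"ax": 0,"ay": 0,"az": 0}])

```text
time_s: 12.75
tool_pos: [0.4463, -0.2756, 0.2094]
tool_rot: [179.9, 0.1, 90.0]
force: [0.8, -1.3, 0.3]
grip_width: 0.0453
grasp_force: 0.0
```

```bash
python3 - <<'E'
from h import *
st();im=env.read_camera("top");cv2.imwrite("pics/t3.png",im[:,:,::-1])
p=env.camera_params("top")
c=blob(im,(0,0,120),(180,60,255),(322,225,367,270));print(cv2.contourArea(c),cv2.boundingRect(c),onz(p,*np.mean(c[:,0],0),.02))
c=blob(im,(20,120,120),(35,255,255),(268,152,292,178));print(onz(p,*np.mean(c[:,0],0),.158))
plan(([.686,-.094,.20],[180,0,90],7))
E
```

```text
{'time_s': 12.75, 'tool_pos': [0.4463, -0.2756, 0.2094], 'tool_rot': [179.9275, 0.0711, 89.969], 'qpos': [55.5135, 4.9262, -28.0839, 101.1581, 2.4361, 74.4095, 26.8355], 'force': [0.7812, -1.3137, 0.3078], 'grip_width': 0.0453, 'grasp_force': 0.0}
242.5 (322, 225, 25, 45) [ 0.44978963 -0.25467245  0.02      ]
[ 0.68698137 -0.09141603  0.158     ]
7 rows |d|cm 4.28 turn/row [ 0.08  0.06 -0.  ]
   [2.62, 3.37, 0.24]
   [2.62, 3.37, 0.24]
   [2.62, 3.38, 0.24]
   [2.62, 3.38, 0.24]
   [2.62, 3.38, 0.24]
   [2.62, 3.38, 0.24]
   [2.62, 3.38, 0.23]
```

>>> jog_arm(motion=[{"x": 2.62,"y": 3.38,"z": 0,"ax": 0,"ay": 0,"az": 0},{"x": 2.62,"y": 3.38,"z": 0,"ax": 0,"ay": 0,"az": 0},{"x": 2.62,"y": 3.38,"z": 0,"ax": 0,"ay": 0,"az": 0},{"x": 2.62,"y": 3.38,"z": 0,"ax": 0,"ay": 0,"az": 0},{"x": 2.62,"y": 3.38,"z": 0,"ax": 0,"ay": 0,"az": 0}], claw=0.3)

```text
time_s: 13.3
tool_pos: [0.6164, -0.1438, 0.2066]
tool_rot: [180.0, 0.0, 89.9]
force: [0.6, -1.0, 0.3]
grip_width: 0.0566
grasp_force: 0.0
```

>>> jog_arm(motion=[{"x": 2.62,"y": 3.38,"z": 0,"ax": 0,"ay": 0,"az": 0},{"x": 2.5,"y": 3.38,"z": 0,"ax": 0,"ay": 0,"az": 0},{"x": 0,"y": 0,"z": 0,"ax": 0,"ay": 0,"az": 0},{"x": 0,"y": 0,"z": 0,"ax": 0,"ay": 0,"az": 0},{"x": 0,"y": 0,"z": 0,"ax": 0,"ay": 0,"az": 0}])

```text
time_s: 13.8
tool_pos: [0.6823, -0.095, 0.2065]
tool_rot: [-180.0, 0.1, 89.9]
force: [-0.3, 0.4, -0.3]
grip_width: 0.0566
grasp_force: 0.0
```

```bash
python3 - <<'E'
from h import *
st();im=env.read_camera("top");p=env.camera_params("top")
c=blob(im,(0,0,110),(180,70,255),(326,230,361,265));print(cv2.contourArea(c),cv2.boundingRect(c),onz(p,*np.mean(c[:,0],0),.02))
cv2.imwrite("pics/t4.png",cv2.resize(im[210:285,310:410],None,fx=5,fy=5)[:,:,::-1])
E
```

```text
{'time_s': 13.8, 'tool_pos': [0.6823, -0.095, 0.2065], 'tool_rot': [-179.9548, 0.0674, 89.887], 'qpos': [30.0866, 27.3276, -34.7333, 77.1222, 15.4565, 80.2747, -4.3433], 'force': [-0.255, 0.4435, -0.3244], 'grip_width': 0.0566, 'grasp_force': 0.0}
8.0 (355, 230, 6, 5) [ 0.49606194 -0.34619114  0.02      ]
```

View pics/t4.png

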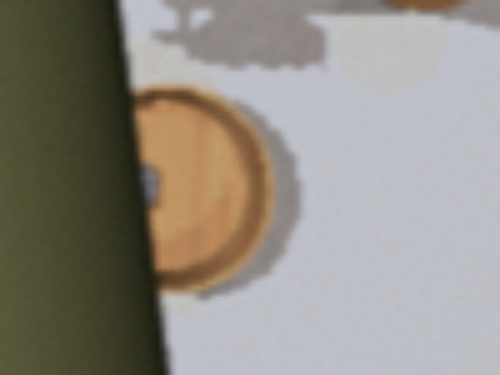

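The dish crop shows the arm hiding its left part. The metal puck's right edge is just visible at crop (158,187), which is inside the dish at the intended spot. Now I'll descend on the yellow adapter.

>>> jog_arm(motion=[{"x": 0.1,"y": 0.4,"z": 2.5,"ax": 0,"ay": 0,"az": 0},{"x": 0,"y": 0,"z": 2,"ax": 0,"ay": 0,"az": 0},{"x": 0,"y": 0,"z": 1,"ax": 0,"ay": 0,"az": 0},{"x": 0,"y": 0,"z": 0.2,"ax": 0,"ay": 0,"az": 0},{"x": 0,"y": 0,"z": 0,"ax": 0,"ay": 0,"az": 0}])

```text
time_s: 14.35
tool_pos: [0.6868, -0.0934, 0.1504]
tool_rot: [180.0, 0.0, 89.9]
force: [-0.0, 0.2, -0.8]
grip_width: 0.0569
grasp_force: 0.0
```

>>> jog_arm(motion=[{"x": 0,"y": 0,"z": 0,"ax": 0,"ay": 0,"az": 0},{"x": 0,"y": 0,"z": 0,"ax": 0,"ay": 0,"az": 0},{"x": 0,"y": 0,"z": 0,"ax": 0,"ay": 0,"az": 0},{"x": 0,"y": 0,"z": 0,"ax": 0,"ay": 0,"az": 0},{"x": 0,"y": 0,"z": 0,"ax": 0,"ay": 0,"az": 0}])

```text
time_s: 14.85
tool_pos: [0.687, -0.0925, 0.15]
tool_rot: [180.0, 0.0, 90.0]
force: [-0.4, -0.8, -0.4]
grip_width: 0.0569
grasp_force: 0.0
```

>>> jog_arm(motion=[{"x": -0.1,"y": 0,"z": 0.15,"ax": 0,"ay": 0,"az": 0},{"x": 0,"y": 0,"z": 0,"ax": 0,"ay": 0,"az": 0},{"x": 0,"y": 0,"z": 0,"ax": 0,"ay": 0,"az": 0},{"x": 0,"y": 0,"z": 0,"ax": 0,"ay": 0,"az": 0},{"x": 0,"y": 0,"z": 0,"ax": 0,"ay": 0,"az": 0}], claw=-1, squeeze=15)

```text
time_s: 15.35
tool_pos: [0.6869, -0.0935, 0.1482]
tool_rot: [-180.0, 0.0, 90.0]
force: [0.5, 0.2, 0.1]
grip_width: 0.037
grasp_force: 15.0
```

>>> jog_arm(motion=[{"x": 0,"y": 0,"z": -2,"ax": 0,"ay": 0,"az": 0},{"x": 0,"y": 0,"z": -4,"ax": 0,"ay": 0,"az": 0},{"x": 0,"y": 0,"z": 0,"ax": 0,"ay": 0,"az": 0},{"x": 0,"y": 0,"z": 0,"ax": 0,"ay": 0,"az": 0},{"x": 0,"y": 0,"z": 0,"ax": 0,"ay": 0,"az": 0}])

```text
time_s: 15.85
tool_pos: [0.6864, -0.0937, 0.2074]
tool_rot: [-179.9, 0.0, 90.0]
force: [0.5, 0.2, 0.0]
grip_width: 0.0368
grasp_force: 15.0
```

```bash
python3 - <<'E'
from h import *
st();e=[180,0,90]
plan(([.447,-.319,.20],e,8))
E
```

```text
{'time_s': 15.85, 'tool_pos': [0.6864, -0.0937, 0.2074], 'tool_rot': [-179.9185, 0.0097, 89.9655], 'qpos': [29.7228, 27.8319, -34.7053, 76.3519, 15.6369, 80.6245, -4.4306], 'force': [0.4669, 0.1974, 0.039], 'grip_width': 0.0368, 'grasp_force': 14.9963}
8 rows |d|cm 4.11 turn/row [-0.01  0.   -0.  ]
   [-2.82, -2.99, 0.1]
   [-2.82, -2.99, 0.1]
   [-2.82, -2.99, 0.1]
   [-2.82, -2.99, 0.1]
   [-2.82, -2.99, 0.09]
   [-2.82, -2.99, 0.09]
   [-2.82, -2.99, 0.09]
   [-2.82, -2.99, 0.09]
```

>>> jog_arm(motion=[{"x": -2.82,"y": -3,"z": 0,"ax": 0,"ay": 0,"az": 0},{"x": -2.82,"y": -3,"z": 0,"ax": 0,"ay": 0,"az": 0},{"x": -2.82,"y": -3,"z": 0,"ax": 0,"ay": 0,"az": 0},{"x": -2.82,"y": -3,"z": 0,"ax": 0,"ay": 0,"az": 0},{"x": -2.82,"y": -3,"z": 0,"ax": 0,"ay": 0,"az": 0}])

```text
time_s: 16.35
tool_pos: [0.5346, -0.2354, 0.2068]
tool_rot: [-179.9, -0.1, 89.9]
force: [-0.1, -0.3, 0.4]
grip_width: 0.0369
grasp_force: 15.0
```

>>> jog_arm(motion=[{"x": -2.82,"y": -3,"z": 0,"ax": 0,"ay": 0,"az": 0},{"x": -2.82,"y": -3,"z": 0,"ax": 0,"ay": 0,"az": 0},{"x": -2.82,"y": -3,"z": 0,"ax": 0,"ay": 0,"az": 0},{"x": 0,"y": 0,"z": 4.5,"ax": 0,"ay": 0,"az": 0},{"x": 0,"y": 0,"z": 4.5,"ax": 0,"ay": 0,"az": 0}])

```text
time_s: 16.85
tool_pos: [0.4455, -0.3213, 0.1175]
tool_rot: [179.9, 0.1, 89.7]
force: [-0.1, -0.1, -0.9]
grip_width: 0.037
grasp_force: 15.0
```

>>> jog_arm(motion=[{"x": 0,"y": 0,"z": 3.5,"ax": 0,"ay": 0,"az": 0},{"x": 0,"y": 0,"z": 0,"ax": 0,"ay": 0,"az": 0},{"x": 0,"y": 0,"z": 0,"ax": 0,"ay": 0,"az": 0},{"x": 0,"y": 0,"z": 0,"ax": 0,"ay": 0,"az": 0},{"x": 0,"y": 0,"z": 0,"ax": 0,"ay": 0,"az": 0}])

```text
time_s: 17.35
tool_pos: [0.4482, -0.3199, 0.0855]
tool_rot: [179.8, 0.1, 90.0]
force: [0.0, 0.5, -0.1]
grip_width: 0.0366
grasp_force: 15.0
```

Position is good, so I'll lower by 7.3 cm, release and retreat.

>>> jog_arm(motion=[{"x": 0,"y": 0,"z": 3,"ax": 0,"ay": 0,"az": 0},{"x": 0,"y": 0,"z": 2.3,"ax": 0,"ay": 0,"az": 0},{"x": 0,"y": 0,"z": 1.4,"ax": 0,"ay": 0,"az": 0},{"x": 0,"y": 0,"z": 0.6,"ax": 0,"ay": 0,"az": 0},{"x": 0,"y": 0,"z": 0,"ax": 0,"ay": 0,"az": 0}])

```text
time_s: 17.85
tool_pos: [0.4469, -0.319, 0.0104]
tool_rot: [-180.0, -0.0, 90.0]
force: [0.1, 0.5, -0.5]
grip_width: 0.0368
grasp_force: 15.0
```

>>> jog_arm(motion=[{"x": 0,"y": 0,"z": 0,"ax": 0,"ay": 0,"az": 0},{"x": 0,"y": 0,"z": 0,"ax": 0,"ay": 0,"az": 0},{"x": 0,"y": 0,"z": 0,"ax": 0,"ay": 0,"az": 0},{"x": 0,"y": 0,"z": 0,"ax": 0,"ay": 0,"az": 0},{"x": 0,"y": 0,"z": 0,"ax": 0,"ay": 0,"az": 0}], claw=0.04)

```text
time_s: 18.35
tool_pos: [0.4469, -0.3191, 0.0106]
tool_rot: [180.0, 0.0, 90.0]
force: [-0.9, 0.4, -1.1]
grip_width: 0.0453
grasp_force: 0.0
```

>>> jog_arm(motion=[{"x": 0,"y": 0,"z": -2,"ax": 0,"ay": 0,"az": 0},{"x": 0,"y": 0,"z": -4.5,"ax": 0,"ay": 0,"az": 0},{"x": 0,"y": 0,"z": -4.5,"ax": 0,"ay": 0,"az": 0},{"x": 0,"y": 0,"z": -4.5,"ax": 0,"ay": 0,"az": 0},{"x": 0,"y": 0,"z": -3,"ax": 0,"ay": 0,"az": 0}])

```text
time_s: 18.85
tool_pos: [0.4477, -0.3195, 0.1991]
tool_rot: [179.8, 0.2, 90.0]
force: [0.3, -0.1, 0.3]
grip_width: 0.0453
grasp_force: 0.0
```

```bash
python3 - <<'E'
from h import *
st()
e=(R.from_euler("xyz",[180,0,1],degrees=True)*R.from_rotvec([0,40,0],degrees=True)).as_euler("xyz",degrees=True);print(e)
plan(([.50,.023,.20],[180,0,1],11),([.50,.023,.15],e,5))
E
```

```text
{'time_s': 18.85, 'tool_pos': [0.4477, -0.3195, 0.1991], 'tool_rot': [179.8214, 0.1672, 89.9703], 'qpos': [59.5813, 8.6455, -29.4096, 98.7361, 4.4706, 73.5269, 29.1692], 'force': [0.3488, -0.0929, 0.3025], 'grip_width': 0.0453, 'grasp_force': 0.0}
[180. -40.   1.]
11 rows |d|cm 3.15 turn/row [ 0.02 -0.    8.09]
   [3.11, 0.47, -0.02]
   [3.15, 0.03, -0.02]
   [3.12, -0.41, -0.02]
   [3.03, -0.85, -0.02]
   [2.88, -1.27, -0.02]
   [2.68, -1.66, -0.01]
   [2.42, -2.02, -0.01]
   [2.11, -2.34, -0.01]
   [1.76, -2.61, -0.01]
   [1.37, -2.83, -0.01]
   [0.96, -3.0, -0.01]
5 rows |d|cm 1.0 turn/row [ 0.  8. -0.]
   [-0.0, -0.0, 1.0]
   [-0.14, -0.0, 0.99]
   [-0.28, -0.0, 0.96]
   [-0.41, -0.0, 0.91]
   [-0.53, -0.0, 0.85]
```

```bash
python3 - <<'E'
from h import *
e=(R.from_euler("xyz",[180,0,181],degrees=True)*R.from_rotvec([0,-45,0],degrees=True)).as_euler("xyz",degrees=True);print(e)
plan(([.55,.022,.20],[180,0,181],11),([.58,.022,.16],e,6))
E
```

```text
[-180.   45. -179.]
11 rows |d|cm 3.24 turn/row [ 0.    0.02 -8.28]
   [3.1, 0.93, -0.01]
   [2.94, 1.37, -0.01]
   [2.71, 1.77, -0.01]
   [2.43, 2.15, -0.01]
   [2.09, 2.47, -0.01]
   [1.72, 2.75, -0.01]
   [1.3, 2.97, -0.01]
   [0.86, 3.12, -0.01]
   [0.4, 3.22, -0.01]
   [-0.06, 3.24, -0.01]
   [-0.53, 3.2, -0.01]
6 rows |d|cm 0.83 turn/row [ 0.  -7.5  0. ]
   [-0.5, -0.01, 0.67]
   [-0.41, -0.01, 0.73]
   [-0.31, -0.01, 0.77]
   [-0.21, -0.01, 0.81]
   [-0.1, -0.01, 0.83]
   [0.01, -0.01, 0.83]
```

>>> jog_arm(motion=[{"x": 3.1,"y": 0.93,"z": 0,"ax": 0,"ay": 0,"az": -8.28},{"x": 2.94,"y": 1.37,"z": 0,"ax": 0,"ay": 0,"az": -8.28},{"x": 2.71,"y": 1.77,"z": 0,"ax": 0,"ay": 0,"az": -8.28},{"x": 2.43,"y": 2.15,"z": 0,"ax": 0,"ay": 0,"az": -8.28},{"x": 2.09,"y": 2.47,"z": 0,"ax": 0,"ay": 0,"az": -8.28}])

```text
time_s: 19.35
tool_pos: [0.4935, -0.1626, 0.1955]
tool_rot: [-180.0, 0.0, 131.7]
force: [0.9, 0.7, -0.4]
grip_width: 0.0453
grasp_force: 0.0
```

>>> jog_arm(motion=[{"x": 1.72,"y": 2.75,"z": 0,"ax": 0,"ay": 0,"az": -8.28},{"x": 1.3,"y": 2.97,"z": 0,"ax": 0,"ay": 0,"az": -8.28},{"x": 0.86,"y": 3.12,"z": 0,"ax": 0,"ay": 0,"az": -8.28},{"x": 0.4,"y": 3.22,"z": 0,"ax": 0,"ay": 0,"az": -8.28},{"x": -0.06,"y": 3.24,"z": 0,"ax": 0,"ay": 0,"az": -8.28}])

```text
time_s: 19.85
tool_pos: [0.5399, -0.0074, 0.1955]
tool_rot: [-180.0, 0.0, 173.1]
force: [0.1, -0.1, 0.4]
grip_width: 0.0454
grasp_force: 0.0
```

>>> jog_arm(motion=[{"x": -0.53,"y": 3.2,"z": 0,"ax": 0,"ay": 0,"az": -8.28},{"x": -0.5,"y": 0,"z": 0.67,"ax": 0,"ay": -7.5,"az": 0},{"x": -0.41,"y": 0,"z": 0.73,"ax": 0,"ay": -7.5,"az": 0},{"x": -0.31,"y": 0,"z": 0.77,"ax": 0,"ay": -7.5,"az": 0},{"x": 0,"y": 0,"z": 0,"ax": 0,"ay": 0,"az": 0}])

```text
time_s: 20.35
tool_pos: [0.5575, 0.0212, 0.1702]
tool_rot: [-179.7, 22.0, -179.0]
force: [-1.5, -0.4, 0.0]
grip_width: 0.045
grasp_force: 0.0
```

```bash
python3 - <<'E'
from h import *
st();im=env.read_camera("top");p=env.camera_params("top")
c=blob(im,(0,0,110),(180,70,255),(326,230,361,265));print("m",cv2.contourArea(c),onz(p,*cv2.minAreaRect(c)[0],.02))
c=blob(im,(22,140,120),(35,255,255),(320,220,367,275));print("y",cv2.contourArea(c),onz(p,*cv2.minAreaRect(c)[0],.02))
cv2.imwrite("pics/t5.png",im[:,:,::-1])
E
```

```text
{'time_s': 20.35, 'tool_pos': [0.5575, 0.0212, 0.1702], 'tool_rot': [-179.6951, 22.0147, -178.9612], 'qpos': [48.7048, -7.6101, -50.9274, 118.1653, -6.8453, 44.7655, 91.7884], 'force': [-1.5309, -0.4129, 0.0211], 'grip_width': 0.045, 'grasp_force': 0.0}
m 67.5 [ 0.4460555  -0.27411144  0.02      ]
y 99.0 [ 0.44881618 -0.31773602  0.02      ]
```

View pics/t5.png

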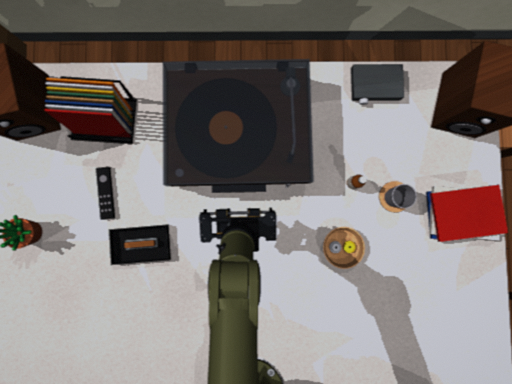

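Both adapters are in the dish at (336,247) and (349,247), and the brush is in the tray at (140,244). The cover top is clear, and the gripper is in front of the lip.

```bash
python3 - <<'E'
from h import *
e=[180,42,-179]
plan(([.592,.022,.13],e,4),([.592,.022,.054],e,4),([.626,.022,.054],e,4))
E
```

```text
4 rows |d|cm 1.34 turn/row [-0.05 -4.95  0.01]
   [-0.31, 0.0, 1.3]
   [-0.19, -0.0, 1.32]
   [-0.08, -0.0, 1.33]
   [0.04, -0.0, 1.34]
4 rows |d|cm 1.9 turn/row [0. 0. 0.]
   [1.27, -0.0, 1.41]
   [1.27, -0.0, 1.41]
   [1.27, -0.0, 1.41]
   [1.27, -0.0, 1.41]
4 rows |d|cm 0.85 turn/row [0. 0. 0.]
   [-0.63, -0.01, 0.57]
   [-0.63, -0.01, 0.57]
   [-0.63, -0.01, 0.57]
   [-0.63, -0.01, 0.57]
```

>>> jog_arm(motion=[{"x": -0.31,"y": 0,"z": 1.3,"ax": 0,"ay": -4.9,"az": 0},{"x": -0.2,"y": 0,"z": 1.32,"ax": 0,"ay": -4.9,"az": 0},{"x": -0.1,"y": 0,"z": 1.33,"ax": 0,"ay": -4.9,"az": 0},{"x": 0,"y": 0,"z": 1.34,"ax": 0,"ay": -4.9,"az": 0},{"x": 0,"y": 0,"z": 0,"ax": 0,"ay": 0,"az": 0}])

```text
time_s: 20.9
tool_pos: [0.5948, 0.0249, 0.1297]
tool_rot: [179.7, 41.7, -179.0]
force: [-0.1, -0.2, -0.3]
grip_width: 0.0454
grasp_force: 0.0
```

```bash
python3 - <<'E'
from h import *
st();e=[180,42,-179]
plan(([.590,.022,.054],e,5))
E
```

```text
{'time_s': 20.9, 'tool_pos': [0.5948, 0.0249, 0.1297], 'tool_rot': [179.7178, 41.7295, -179.0195], 'qpos': [44.235, -8.6425, -48.2987, 132.9825, -16.571, 11.4859, 99.9103], 'force': [-0.1439, -0.1663, -0.3288], 'grip_width': 0.0454, 'grasp_force': 0.0}
5 rows |d|cm 1.52 turn/row [ 0.05 -0.05 -0.  ]
   [1.08, -0.06, 1.06]
   [1.08, -0.06, 1.06]
   [1.08, -0.06, 1.06]
   [1.08, -0.06, 1.06]
   [1.08, -0.06, 1.06]
```

```bash
python3 - <<'E'
from h import *
plan(([.588,.022,.085],[180,35,-179],5))
E
```

```text
5 rows |d|cm 0.91 turn/row [0.05 1.35 0.  ]
   [0.7, -0.06, 0.58]
   [0.68, -0.06, 0.59]
   [0.67, -0.06, 0.61]
   [0.65, -0.06, 0.62]
   [0.64, -0.06, 0.64]
```

>>> jog_arm(motion=[{"x": 0.7,"y": -0.06,"z": 0.6,"ax": 0,"ay": 1.35,"az": 0},{"x": 0.68,"y": -0.06,"z": 0.6,"ax": 0,"ay": 1.35,"az": 0},{"x": 0.67,"y": -0.06,"z": 0.61,"ax": 0,"ay": 1.35,"az": 0},{"x": 0.65,"y": -0.06,"z": 0.62,"ax": 0,"ay": 1.35,"az": 0},{"x": 0.64,"y": -0.06,"z": 0.64,"ax": 0,"ay": 1.35,"az": 0}])

```text
time_s: 21.4
tool_pos: [0.5928, 0.0203, 0.0903]
tool_rot: [180.0, 35.4, -179.0]
force: [0.3, -1.0, 0.3]
grip_width: 0.045
grasp_force: 0.0
```

```bash
python3 - <<'E'
from h import *
st();e=[180,35,-179]
plan(([.592,.022,.048],e,3),([.626,.022,.045],e,4))
E
```

```text
{'time_s': 21.4, 'tool_pos': [0.5928, 0.0203, 0.0903], 'tool_rot': [179.9535, 35.3776, -179.0329], 'qpos': [58.7949, -0.672, -63.7349, 129.8111, 6.691, 15.2825, 79.9554], 'force': [0.257, -0.9512, 0.3319], 'grip_width': 0.045, 'grasp_force': 0.0}
3 rows |d|cm 1.41 turn/row [ 0.01  0.13 -0.01]
   [0.84, 0.06, 1.14]
   [0.84, 0.06, 1.14]
   [0.83, 0.06, 1.14]
4 rows |d|cm 0.85 turn/row [0. 0. 0.]
   [-0.65, -0.01, 0.55]
   [-0.65, -0.01, 0.55]
   [-0.65, -0.01, 0.55]
   [-0.65, -0.01, 0.55]
```

>>> jog_arm(motion=[{"x": 0.84,"y": 0.06,"z": 1.14,"ax": 0,"ay": 0,"az": 0},{"x": 0.84,"y": 0.06,"z": 1.14,"ax": 0,"ay": 0,"az": 0},{"x": 0.8,"y": 0.06,"z": 1.14,"ax": 0,"ay": 0,"az": 0},{"x": 0,"y": 0,"z": 0,"ax": 0,"ay": 0,"az": 0},{"x": 0,"y": 0,"z": 0,"ax": 0,"ay": 0,"az": 0}])

```text
time_s: 21.9
tool_pos: [0.5915, 0.0221, 0.048]
tool_rot: [-180.0, 35.4, -179.0]
force: [0.4, 0.6, 0.9]
grip_width: 0.0454
grasp_force: 0.0
```

```bash
python3 - <<'E'
from h import *
st();e=[180,35,-179]
plan(([.626,.022,.045],e,4))
E
```

```text
{'time_s': 21.9, 'tool_pos': [0.5915, 0.0221, 0.048], 'tool_rot': [-179.9973, 35.4199, -178.9932], 'qpos': [47.2561, 6.4961, -54.6348, 131.8299, 42.1335, 11.8302, 46.503], 'force': [0.3824, 0.6237, 0.9485], 'grip_width': 0.0454, 'grasp_force': 0.0}
4 rows |d|cm 0.87 turn/row [0.  0.1 0. ]
   [-0.66, -0.02, 0.56]
   [-0.66, -0.02, 0.56]
   [-0.66, -0.02, 0.56]
   [-0.66, -0.02, 0.56]
```

>>> jog_arm(motion=[{"x": -0.66,"y": 0,"z": 0.56,"ax": 0,"ay": 0,"az": 0},{"x": -0.66,"y": 0,"z": 0.56,"ax": 0,"ay": 0,"az": 0},{"x": -0.66,"y": 0,"z": 0.56,"ax": 0,"ay": 0,"az": 0},{"x": -0.66,"y": 0,"z": 0.56,"ax": 0,"ay": 0,"az": 0},{"x": 0,"y": 0,"z": 0,"ax": 0,"ay": 0,"az": 0}])

```text
time_s: 22.4
tool_pos: [0.6264, 0.0217, 0.0457]
tool_rot: [-180.0, 35.5, -179.1]
force: [-0.4, 0.3, 0.2]
grip_width: 0.0454
grasp_force: 0.0
```

```bash
python3 - <<'E'
from h import *
st();plan(([.626,.022,.065],[180,35,-179],5))
E
```

```text
{'time_s': 22.4, 'tool_pos': [0.6264, 0.0217, 0.0457], 'tool_rot': [-179.9837, 35.5335, -179.0859], 'qpos': [40.6364, 11.4243, -48.7379, 127.749, 51.7459, 13.8275, 38.7136], 'force': [-0.4047, 0.3452, 0.1914], 'grip_width': 0.0454, 'grasp_force': 0.0}
5 rows |d|cm 0.39 turn/row [-0.01  0.11 -0.01]
   [-0.22, 0.01, -0.32]
   [-0.22, 0.01, -0.32]
   [-0.22, 0.01, -0.32]
   [-0.22, 0.01, -0.32]
   [-0.22, 0.01, -0.32]
```

>>> jog_arm(motion=[{"x": -0.22,"y": 0,"z": -0.32,"ax": 0,"ay": 0,"az": 0},{"x": -0.22,"y": 0,"z": -0.32,"ax": 0,"ay": 0,"az": 0},{"x": -0.22,"y": 0,"z": -0.32,"ax": 0,"ay": 0,"az": 0},{"x": -0.22,"y": 0,"z": -0.32,"ax": 0,"ay": 0,"az": 0},{"x": -0.22,"y": 0,"z": -0.32,"ax": 0,"ay": 0,"az": 0}])

```text
time_s: 22.9
tool_pos: [0.6231, 0.0216, 0.0633]
tool_rot: [-179.9, 35.3, -179.0]
force: [-1.3, 0.9, -4.1]
grip_width: 0.0454
grasp_force: 1.6
```

>>> jog_arm(motion=[{"x": -0.22,"y": 0,"z": -0.32,"ax": 0,"ay": 0,"az": 0},{"x": -0.22,"y": 0,"z": -0.32,"ax": 0,"ay": 0,"az": 0},{"x": -0.22,"y": 0,"z": -0.32,"ax": 0,"ay": 0,"az": 0},{"x": -0.22,"y": 0,"z": -0.32,"ax": 0,"ay": 0,"az": 0},{"x": 0,"y": 0,"z": 0,"ax": 0,"ay": 0,"az": 0}])

```text
time_s: 23.4
tool_pos: [0.6216, 0.0213, 0.0775]
tool_rot: [-179.9, 35.2, -179.0]
force: [-2.2, 0.9, -4.0]
grip_width: 0.0451
grasp_force: 2.2
```

```bash
python3 - <<'E'
from h import *
st();im=env.read_camera("side");cv2.imwrite("pics/s6.png",cv2.resize(im[90:270,90:350],None,fx=3,fy=3)[:,:,::-1])
E
```

```text
{'time_s': 23.4, 'tool_pos': [0.6216, 0.0213, 0.0775], 'tool_rot': [-179.881, 35.1615, -179.0416], 'qpos': [52.5552, 8.1109, -60.2552, 126.7228, 35.3943, 16.74, 54.5361], 'force': [-2.2238, 0.8588, -3.9519], 'grip_width': 0.0451, 'grasp_force': 2.1938}
```

View pics/s6.png

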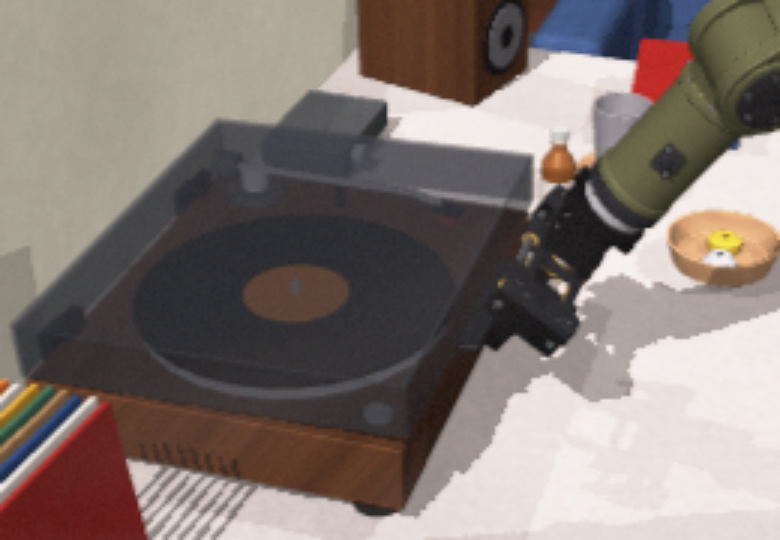

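The side view shows the fingers hooked under the lip at crop (490,330), with the cover just starting to lift. The downward force is about 4 N, as expected.

```bash
cat >> h.py <<'E'
from scipy.optimize import brentq
LIPX,LIPZ,HW=.617,.092,.010
def E(t): t=np.radians(t);return np.array([LIPX+.380-.380*np.cos(t)+.002*np.sin(t),.090+.380*np.sin(t)+.002*np.cos(t)])
def theta():
    o=env.get_obs();T=np.array(o["tool_pos"])[[0,2]];f=np.radians(o["tool_rot"][1]);n=np.array([np.cos(f),np.sin(f)]);u=np.array([-np.sin(f),np.cos(f)])
    t=brentq(lambda t:n@(E(t)-T)-HW,-5,70);return t,u@(E(t)-T)
E
python3 - <<'E'
from h import *
t,s=theta();print(t,s)
Q=R.from_euler("xyz",[180,35,-179],degrees=True)
a=np.linspace(t,34,21)
for i in range(20):
    d=E(a[i+1])-E(a[i]);print(i,np.round(a[i+1],1),np.round(Q.inv().apply([d[0],0,d[1]])*100,2))
E
```

```text
1.333452344677863 0.021828019652691315
0 3.0 [-0.66 -0.   -0.86]
1 4.6 [-0.68 -0.   -0.84]
2 6.2 [-0.71 -0.   -0.82]
3 7.9 [-0.73 -0.   -0.8 ]
4 9.5 [-0.75 -0.   -0.78]
5 11.1 [-0.77 -0.   -0.76]
6 12.8 [-0.8  -0.   -0.74]
7 14.4 [-0.82 -0.   -0.71]
8 16.0 [-0.84 -0.01 -0.69]
9 17.7 [-0.86 -0.01 -0.66]
10 19.3 [-0.87 -0.01 -0.64]
11 20.9 [-0.89 -0.01 -0.61]
12 22.6 [-0.91 -0.01 -0.59]
13 24.2 [-0.93 -0.01 -0.56]
14 25.8 [-0.94 -0.01 -0.54]
15 27.5 [-0.96 -0.01 -0.51]
16 29.1 [-0.97 -0.01 -0.48]
17 30.7 [-0.98 -0.01 -0.45]
18 32.4 [-1.   -0.01 -0.43]
19 34.0 [-1.01 -0.01 -0.4 ]
```

>>> jog_arm(motion=[{"x": -0.66,"y": 0,"z": -0.86,"ax": 0,"ay": 0,"az": 0},{"x": -0.68,"y": 0,"z": -0.84,"ax": 0,"ay": 0,"az": 0},{"x": -0.71,"y": 0,"z": -0.82,"ax": 0,"ay": 0,"az": 0},{"x": -0.73,"y": 0,"z": -0.8,"ax": 0,"ay": 0,"az": 0},{"x": -0.75,"y": 0,"z": -0.78,"ax": 0,"ay": 0,"az": 0}])

```text
time_s: 23.95
tool_pos: [0.6261, 0.0214, 0.1305]
tool_rot: [-179.9, 35.0, -179.0]
force: [-3.9, -2.8, -3.4]
grip_width: 0.0455
grasp_force: 2.6
```

>>> jog_arm(motion=[{"x": -0.77,"y": 0,"z": -0.76,"ax": 0,"ay": 0,"az": 0},{"x": -0.8,"y": 0,"z": -0.74,"ax": 0,"ay": 0,"az": 0},{"x": -0.82,"y": 0,"z": -0.71,"ax": 0,"ay": 0,"az": 0},{"x": -0.84,"y": 0,"z": -0.69,"ax": 0,"ay": 0,"az": 0},{"x": -0.86,"y": 0,"z": -0.66,"ax": 0,"ay": 0,"az": 0}])

```text
time_s: 24.45
tool_pos: [0.6396, 0.0216, 0.184]
tool_rot: [-179.9, 35.1, -179.0]
force: [-3.7, -2.9, -1.7]
grip_width: 0.0455
grasp_force: 2.4
```

```bash
python3 -c "
from h import *
st();print(theta())"
```

```text
{'time_s': 24.45, 'tool_pos': [0.6396, 0.0216, 0.184], 'tool_rot': [-179.8725, 35.1499, -178.965], 'qpos': [68.0914, -5.4991, -69.9986, 118.72, -7.7377, 28.158, 93.2101], 'force': [-3.7173, -2.8934, -1.6704], 'grip_width': 0.0455, 'grasp_force': 2.3511}
(17.656727338093805, np.float64(0.021349804513597595))
```

>>> jog_arm(motion=[{"x": -0.87,"y": 0,"z": -0.64,"ax": 0,"ay": 0,"az": 0},{"x": -0.89,"y": 0,"z": -0.61,"ax": 0,"ay": 0,"az": 0},{"x": -0.91,"y": 0,"z": -0.59,"ax": 0,"ay": 0,"az": 0},{"x": 0,"y": 0,"z": 0,"ax": 0,"ay": 0,"az": 0},{"x": 0,"y": 0,"z": 0,"ax": 0,"ay": 0,"az": 0}])

```text
time_s: 24.95
tool_pos: [0.6519, 0.0223, 0.215]
tool_rot: [-179.9, 35.3, -179.0]
force: [-2.6, -2.0, -2.0]
grip_width: 0.0455
grasp_force: 1.7
```

```bash
python3 -c "
from h import *
st();print(theta())"
```

```text
{'time_s': 24.95, 'tool_pos': [0.6519, 0.0223, 0.215], 'tool_rot': [-179.9226, 35.3124, -178.9663], 'qpos': [67.6226, -6.2822, -68.8168, 115.3042, -8.8855, 31.8352, 94.1374], 'force': [-2.6407, -2.0073, -2.0403], 'grip_width': 0.0455, 'grasp_force': 1.6861}
(22.743081862128587, np.float64(0.021969551401644347))
```

j3 is now receding from its limit, so I'll continue the arc.

>>> jog_arm(motion=[{"x": -0.93,"y": 0,"z": -0.56,"ax": 0,"ay": 0,"az": 0},{"x": -0.94,"y": 0,"z": -0.54,"ax": 0,"ay": 0,"az": 0},{"x": -0.96,"y": 0,"z": -0.51,"ax": 0,"ay": 0,"az": 0},{"x": -0.97,"y": 0,"z": -0.48,"ax": 0,"ay": 0,"az": 0},{"x": 0,"y": 0,"z": 0,"ax": 0,"ay": 0,"az": 0}])

```text
time_s: 25.45
tool_pos: [0.673, 0.0235, 0.2571]
tool_rot: [-180.0, 35.6, -179.0]
force: [-3.2, -2.5, -1.3]
grip_width: 0.0452
grasp_force: 1.7
```

>>> jog_arm(motion=[{"x": -0.98,"y": 0,"z": -0.45,"ax": 0,"ay": 0,"az": 0},{"x": -1.0,"y": 0,"z": -0.43,"ax": 0,"ay": 0,"az": 0},{"x": -1.0,"y": 0,"z": -0.4,"ax": 0,"ay": 0,"az": 0},{"x": 0,"y": 0,"z": 0,"ax": 0,"ay": 0,"az": 0},{"x": 0,"y": 0,"z": 0,"ax": 0,"ay": 0,"az": 0}])

```text
time_s: 25.95
tool_pos: [0.6877, 0.024, 0.2816]
tool_rot: [180.0, 35.3, -179.0]
force: [-2.3, -1.6, -2.6]
grip_width: 0.0455
grasp_force: 1.4
```

```bash
python3 - <<'E'
from h import *
st();print(theta());im=env.read_camera("side");cv2.imwrite("pics/s7.png",cv2.resize(im[40:270,70:370],None,fx=2.6,fy=2.6)[:,:,::-1])
s=env.camera_params("side");y=np.radians(.8);C=np.array([.617,.022])
H=C+.380*np.array([np.cos(y),np.sin(y)]);g=np.array([-np.sin(y),np.cos(y)])
for t in (32,35,38):
    t_=np.radians(t);r=[]
    for lx,lz in ((-.358,.0),(-.358,.055),(0,.055)):
        a=lx*np.cos(t_)+lz*np.sin(t_);z=.09-lx*np.sin(t_)+lz*np.cos(t_)
        X=H+a*np.array([np.cos(y),np.sin(y)])+.213*g;q=proj(s,np.array([*X,z]));r.append(np.round((q-[70,40])*2.6).tolist())
    print(t,r)
E
```

```text
{'time_s': 25.95, 'tool_pos': [0.6877, 0.024, 0.2816], 'tool_rot': [179.9736, 35.3115, -178.9611], 'qpos': [69.8377, -2.092, -72.7412, 105.8709, -0.9214, 39.4602, 88.0442], 'force': [-2.2772, -1.6078, -2.6141], 'grip_width': 0.0455, 'grasp_force': 1.4344}
(34.120584350323405, np.float64(0.021336752223922076))
32 [[341.0, 337.0], [308.0, 286.0], [34.0, 411.0]]
35 [[330.0, 320.0], [293.0, 269.0], [32.0, 412.0]]
38 [[317.0, 303.0], [278.0, 253.0], [30.0, 413.0]]
```

View pics/s7.png

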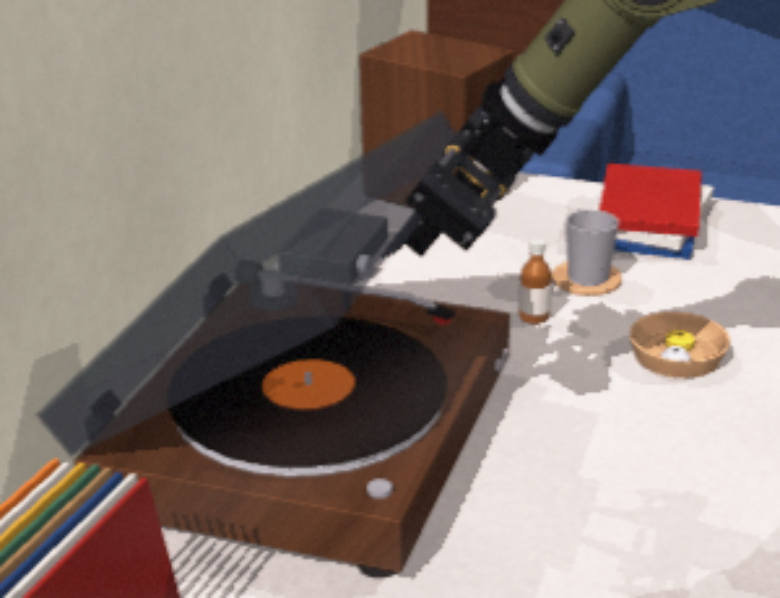

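The cover is open with its near front corner at about crop (333,325). That corresponds to roughly 34–35°, matching the kinematic estimate of 34.1°. One small final nudge, then I'll check it holds steady.

>>> jog_arm(motion=[{"x": -0.26,"y": 0,"z": -0.1,"ax": 0,"ay": 0,"az": 0},{"x": -0.26,"y": 0,"z": -0.1,"ax": 0,"ay": 0,"az": 0},{"x": 0,"y": 0,"z": 0,"ax": 0,"ay": 0,"az": 0},{"x": 0,"y": 0,"z": 0,"ax": 0,"ay": 0,"az": 0},{"x": 0,"y": 0,"z": 0,"ax": 0,"ay": 0,"az": 0}])

```text
time_s: 26.5
tool_pos: [0.6908, 0.024, 0.2863]
tool_rot: [-180.0, 35.3, -178.9]
force: [-0.9, -0.0, -2.5]
grip_width: 0.0453
grasp_force: 1.1
```

>>> jog_arm(motion=[{"x": 0,"y": 0,"z": 0,"ax": 0,"ay": 0,"az": 0},{"x": 0,"y": 0,"z": 0,"ax": 0,"ay": 0,"az": 0},{"x": 0,"y": 0,"z": 0,"ax": 0,"ay": 0,"az": 0},{"x": 0,"y": 0,"z": 0,"ax": 0,"ay": 0,"az": 0},{"x": 0,"y": 0,"z": 0,"ax": 0,"ay": 0,"az": 0}])

```text
time_s: 27.0
tool_pos: [0.6909, 0.0239, 0.2864]
tool_rot: [-180.0, 35.3, -179.0]
force: [-0.5, 1.9, -2.1]
grip_width: 0.0451
grasp_force: 1.2
```

```bash
python3 - <<'E'
from h import *
st();print(theta())
im=env.read_camera("top");p=env.camera_params("top")
a=cv2.imread("pics/t5.png")[:,:,::-1]
for n,r in (("remote",(92,160,122,222)),("tray",(105,220,175,268)),("cup",(375,175,418,215)),("dish",(335,225,368,272))):
    print(n,np.abs(im[r[1]:r[3],r[0]:r[2]].astype(int)-a[r[1]:r[3],r[0]:r[2]]).mean().round(1))
E
```

```text
{'time_s': 27.0, 'tool_pos': [0.6909, 0.0239, 0.2864], 'tool_rot': [-179.9821, 35.3354, -178.9533], 'qpos': [69.705, -1.3905, -73.0398, 105.1171, 0.3935, 39.9866, 87.0666], 'force': [-0.5391, 1.8579, -2.0719], 'grip_width': 0.0451, 'grasp_force': 1.1863}
(34.97232169498621, np.float64(0.021192734128686497))
remote 7.9
tray 4.9
cup 12.2
dish 39.9
```

```bash
python3 - <<'E'
from h import *
a=env.read_camera("top");b=env.read_camera("side");cv2.imwrite("pics/f.png",np.vstack([cv2.resize(a,(400,300)),cv2.resize(b,(400,300))])[:,:,::-1]);st();print(theta())
E
```

```text
{'time_s': 27.15, 'tool_pos': [0.6909, 0.0238, 0.2864], 'tool_rot': [-179.9758, 35.3337, -178.9503], 'qpos': [69.7079, -1.3903, -73.04, 105.1158, 0.3984, 39.9897, 87.0676], 'force': [-0.6743, 0.672, -2.7216], 'grip_width': 0.0453, 'grasp_force': 1.1913}
(34.97223045333044, np.float64(0.021187176230356708))
```

View pics/f.png

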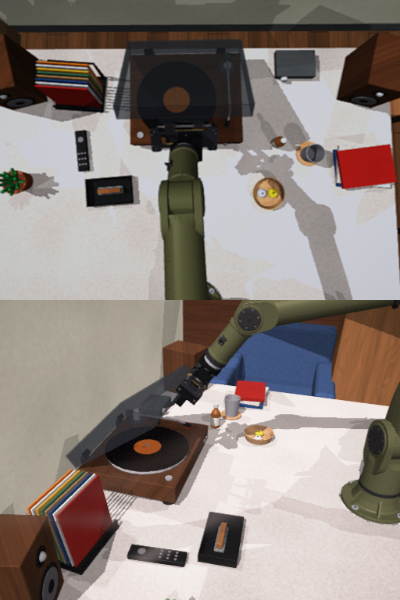

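In both views the cover is held open and the adapters and brush are in their containers. The cup, bottle and remote have not moved.

```bash
python3 -c "
from cell import env
print(env.sign_off())"
```

```text
the job is handed in; nothing more can be done
None
```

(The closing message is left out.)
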